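# Hold the end cap over the sensor tube

## Robot

A 7-joint arm with a two-finger parallel gripper is mounted at the origin on the work surface. World frame = base frame: x ahead of the robot, y to its left, z up, the work surface at z = 0. Lengths are in m, angles in degrees, forces in N, time in s.
With the tool pointing down it reaches from about 0.425 to 0.875 m from the base axis. Payload 4.7 kg.
Tool frame: the origin (TCP) lies between the finger pads; the fingertips stand 19 mm ahead of it and the grasp point (between the pads) is the TCP; x points along the fingers, z is the direction in which the jaws open and shut, and the axes are right-handed (so a half turn about x gives the same grasp; the last joint's range is limited). The gripper opens to 87 mm and grips with 3 to 60 N. Pads are 19 mm wide; open, the fingers measure 117 mm over their backs; the gripper's body (75 mm by 190 mm) begins 51 mm behind the grasp point.
Start: joints at [-64.91, 18.392, -4.016, 83.108, 1.295, 78.541, -3.26], TCP at [0.267, 0.593, 0.242] pointing down, gripper open.
Joint ranges: [-163.93, 163.93], [-17.29, 119.83], [-79.2, 71.16], [3.27, 140.29], [-89.18, 269.18], [5.43, 117.66], [-154.24, 154.24]. Speed limits (degrees/s): [147.25, 147.25, 180, 180, 180, 180, 180].

## Interface

Orientations are given as [roll, pitch, yaw] about the fixed x, y, z axes, in that order (R = Rz(yaw) Ry(pitch) Rx(roll)).
In Python, from cell import monitor, read_camera, camera_model, env, regions_of gives the robot as it stands. The module is installed in compiled form; this text tells all that it offers.
- The arm moves only by the tool step_arm, never from a script. Its argument "deltas" is a list of rows, each a list of 5 numbers: the gripper's target within -1 to 1 (fully open at 1, half-way at 0, shut at -1), then the shift along the tool's x, y, z in m, then the turn about the tool's x in degrees. A call has 1 to 12 rows; each row is the pose to reach, as a shift and turn from the pose commanded when the call began, along the tool's axes at that moment; what a row does not reach only later rows make up. A row lasts 1/8 s, in which the tool goes at most 62.5 mm and 10.7 degrees, less where a joint would pass 70% of its speed; a pose out of reach is approached as far as the arm can. A call with a gripper value outside its range is refused whole. The fingers move at their own pace and stop on an object; "newtons" is the grip in N (left out, the last holds). Time passes only in rows, so rows that repeat a pose let the fingers close. It gives the time, the measured TCP pose, the force and the opening at its end, in the units of the state.
- monitor.get_obs(): the state, without advancing time (a new reading comes with each control period).
- read_camera(name): name is "side" or "top"; returns (picture, depth): 400x640x3 uint8, red, green, blue; 400x640 float32, m along the optical axis (not along the pixel's ray), 0 where there is no reading.
- camera_model(name): a dict with "fx", "fy", "cx", "cy" (pixels), "xyz" and "attitude" of the camera in the world. Camera axes: x right, y down, z forward; pixel columns grow to the right and rows downward; lengths in m; the calibration is good to about 2 mm. A picture is of the moment at which its call begins. camera_model takes no time and is no camera call.
- env.sign_off(): hands the job in, once; it reports no verdict.
Trained networks look in the newest picture that a camera, given by its name, has taken for a name from the list of things; names that differ only in an ending like _2 or _b are one class to them, and where a whole thing is asked for, a point or a joint stands for the part that bears it (a point fixed in the world has none). Each returns a list of dicts, best first, with "p" (0 to 1); they miss things now and then, are a little off and sometimes report something else, mostly with a low value. They report only what shows in the picture. A call takes as long as a camera call. They do not tell look-alikes from the thing itself.
- regions_of(camera, thing): "pixels" (400x640 bool, what is visible of it) and "pixel" ([column, row] in pixels, amid what is visible of it).
The state is a dict: "time_s": time; "qpos": joint angles; "joint_velocities": joint speeds; "effort": joint torques, N m; "tool_pos": TCP position; "tool_rot": TCP orientation; "force": force on the tool from outside, world axes, zero at the start; "wrist_torque": the same for the moment, N m; "grip_width": finger opening in m.
Only numpy, scipy, OpenCV 4.12 (cv2) and the standard library are available. Lean on these libraries where they do the work, as an engineer would, in place of code of your own. Each camera call takes 0.05 s, during which the arm holds its last target. There are 200 camera calls.

## Task

Take the grey end cap out of the blue tray by its square post, carry it over the electronics sled, and stop with it hovering level and centred over the open upright tube, its underside about a centimetre above the rim and its orange tab facing the same way as the tube's yellow mark, so that a student can look over the seal before it is closed. The program finishes while the gripper still holds the cap there, quite still. Nothing may touch the tube or knock against the sled on the way, and everything else on the bench stays where it is.

Things in the scene. Friction and masses are not known exactly. Their poses are not given: they have to be found in the camera images.
- cap_grip (a point): Centre of the square white grip post on top of the loose end cap (described under cap). The post is 26 x 26 mm and 40 mm tall, its faces square to the cap's x and y. This point is on the cap's axis, 45 mm above the plug's underside and 20 mm above the flange's upper face. Axes: z up the post, x towards the orange tab.
- cap_foot (a point): Centre of the underside of the cap's black plug, same axes as cap_grip (45 mm below it).
- cap_tab (a point): On the orange tab (12 mm wide) that sticks out of the flange's rim to 48 mm from the cap's axis: this point is 45 mm from the axis along the cap's x, 20 mm above the plug's underside.
- tray: Blue open parts tray, fixed to the bench, 220 x 140 mm outside, 28 mm high, floor 4 mm thick, walls 4 mm; a low divider (24 mm high) 45 mm along its x parts a large bay (with the cap) from a small one. Origin: centre of its underside; x along its length. It may stand on the robot's left or right.
- pod_rim (a point): Centre of the open mouth of the upright grey tube, at the height of its rim, 100 mm above the bench. Tube 76 mm outside and 66 mm inside diameter, fixed on a black foot 110 mm across. It stands on the other side of the sled from the tray. Axes: z up, x towards the yellow mark.
- pod: The upright tube itself (see pod_rim), fixed. Origin: centre of the underside of its foot, 100 mm below pod_rim, same axes.
- pod_mark (a point): On the yellow mark, a block 12 mm wide on the tube's outside just below the rim (its top 99 mm above the bench), reaching to 59 mm from the tube's axis. This point is 45 mm from the axis along pod_rim's x, at rim height.
- sled: Electronics sled, fixed to the bench between tray and tube: a grey plate 340 x 90 mm with two upright round bulkheads (90 mm diameter, tops 95 mm above the bench), a blue battery box, a green board and two steel rods. Origin: centre of its underside; x along its length (roughly away from the robot), y across.
- spool: Bystander: loose solder spool with green flanges, 60 mm diameter, 42 mm high, standing on the bench. Origin: centre of its underside.
- flux_jar: Bystander: loose jar with a white lid, 48 mm diameter, 50 mm high. Origin: centre of its underside.
- thermometer: Bystander: loose orange pistol thermometer lying on its side, 150 mm long, 40 mm high, with a black handle. Origin: underside, below the middle of its orange body.
- screwdriver: Bystander: loose screwdriver about 0.2 m long, lying on the bench at the right. Origin: its underside.
- tip_cleaner: Bystander: loose black pot with brass top, 64 mm diameter, 43 mm high. Origin: centre of its underside.
- spare_ring: Bystander: loose brass ring, 34 mm diameter, 12 mm high, lying in the small bay of the tray. Origin: centre of its underside.
- cap: Loose end cap, standing upright in the blue tray, heading varies. From below up: round black plug (60 mm diameter, 15 mm high), grey flange (74 mm diameter, 10 mm thick) with an orange tab at its rim, square white post 26 x 26 x 40 mm. 65 mm tall in all, about 0.09 to 0.18 kg. Origin: centre of the plug's underside; z up, x towards the tab.
Mind the look-alikes: they are no part of the job. Leave any brown or red look-alike of the cap alone. Leave any purple look-alike of the pod alone.

How it is judged:
By the outcome, as a careful person would: the job done as asked, in the order asked, and still so for the second after the job is handed in, while the arm keeps its last pose, push and grip.
It also fails if it takes over 42 s, if anything falls off the work surface, if the arm or the gripper's body presses on something with over 40 N, if the wrist force passes 120 N, or if a joint passes its speed limit or range.

## Working session

There is one attempt and no reset: what is moved stays moved. The work goes in short steps, Python scripts to look and compute and a tool call to move; the robot and the scene stay as the last step left them, time stands still between calls to the robot, and variables do not carry over. Pictures are saved under pics/ and viewed, about 8 in all and at most 12, crops included, and the job is handed in when it is done.

Besides the shell and the picture viewer there is one more tool, called after "Call:" as a command line: name --pt "numbers of a row" for each row, then --argument value for the rest. step_arm: Moves the arm, as the interface text tells. Its arguments: {"type":"object","properties":{"deltas":{"type":"array"},"newtons":{"type":"number"}},"required":["deltas"]}

```bash
mkdir -p pics
cat > h.py <<'E'
import numpy as np, cv2
from scipy.spatial.transform import Rotation as R
from cell import monitor, read_camera, camera_model, env, regions_of
def cloud(name, depth):
    m=camera_model(name); h,w=depth.shape
    u,v=np.meshgrid(np.arange(w),np.arange(h))
    P=np.stack([(u-m["cx"])/m["fx"]*depth,(v-m["cy"])/m["fy"]*depth,depth],-1)
    A=np.array(m["attitude"]); 
    Rm=A if A.shape==(3,3) else R.from_euler("xyz",A,degrees=True).as_matrix()
    W=P@Rm.T+np.array(m["xyz"]); W[depth==0]=np.nan
    return W
def save(n,rgb): cv2.imwrite(f"pics/{n}.png",cv2.cvtColor(rgb,cv2.COLOR_RGB2BGR))
E
python3 - <<'E'
from h import *
o=monitor.get_obs(); print({k:np.round(o[k],3) for k in("time_s","tool_pos","tool_rot","grip_width","force")})
ims=[]
for c in("side","top"):
    print(c,camera_model(c)); rgb,d=read_camera(c); np.savez(f"{c}0.npz",rgb=rgb,d=d); save(c+"0",rgb)
    W=cloud(c,d)
    for t in("cap","pod","tray","sled"):
        for r in regions_of(c,t):
            print(c,t,round(r["p"],2),np.round(r["pixel"]),r["pixels"].sum(),np.round(np.nanmedian(W[r["pixels"]],0),3))
E
```

```text
{'time_s': np.float64(0.0), 'tool_pos': array([0.267, 0.592, 0.24 ]), 'tool_rot': array([-176.147,   89.891, -110.428]), 'grip_width': np.float64(0.087), 'force': array([ 1.026, -0.23 ,  0.273])}
side {'fx': 403.04813684002403, 'fy': 403.04813684002403, 'cx': 314.6322453202596, 'cy': 193.4815085695855, 'xyz': array([ 0.13645286, -0.72346181,  0.70137556]), 'attitude': array([-126.99587446,   -1.09006963,  -26.56682127])}
side cap 0.9 [253. 348.] 1355 [ 0.232 -0.312  0.025]
side cap 0.73 [338. 301.] 1069 [ 0.428 -0.28   0.029]
side cap 0.65 [318. 248.] 744 [ 0.449 -0.137  0.025]
side cap 0.64 [279. 159.] 1182 [0.516 0.231 0.054]
side cap 0.28 [238. 144.] 320 [0.438 0.416 0.033]
side pod 0.95 [280. 159.] 1123 [0.516 0.23  0.054]
side pod 0.8 [302. 129.] 850 [0.658 0.38  0.058]
side pod 0.36 [380. 284.] 143 [ 0.548 -0.266  0.014]
side tray 0.73 [361. 304.] 5472 [ 0.489 -0.296  0.005]
side sled 0.85 [301. 215.] 4420 [ 0.467 -0.02   0.034]
top {'fx': 377.6255531639185, 'fy': 377.6255531639185, 'cx': 316.3023259752221, 'cy': 190.56901988541406, 'xyz': array([ 0.32589597, -0.02743409,  1.24555678]), 'attitude': array([-171.85712919,    1.15649746,  -88.75101028])}
top cap 0.88 [399. 210.] 403 [ 0.431 -0.265  0.03 ]
top cap 0.76 [353. 207.] 416 [ 0.452 -0.122  0.026]
top cap 0.61 [410. 272.] 456 [ 0.238 -0.296  0.026]
top pod 0.91 [236. 185.] 913 [0.521 0.259 0.02 ]
top pod 0.73 [196. 141.] 1011 [0.663 0.407 0.036]
top pod 0.38 [400. 211.] 381 [ 0.432 -0.265  0.03 ]
top tray 0.91 [405. 196.] 2446 [ 0.491 -0.288  0.005]
top sled 0.66 [317. 198.] 3022 [ 0.476 -0.002  0.037]
top sled 0.34 [402. 214.] 409 [ 0.431 -0.265  0.03 ]
top sled 0.25 [182. 206.] 373 [0.44  0.432 0.042]
```

View pics/side0.png

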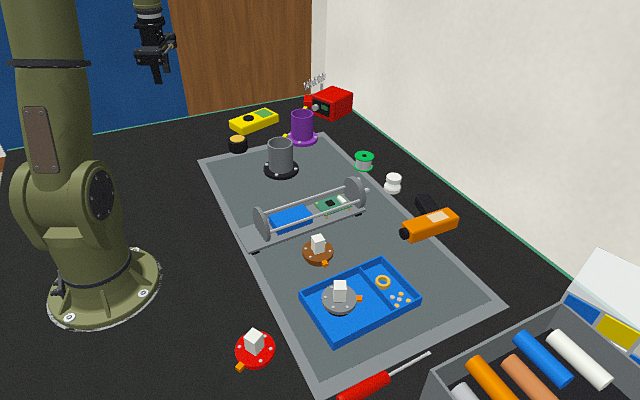

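View pics/top0.png

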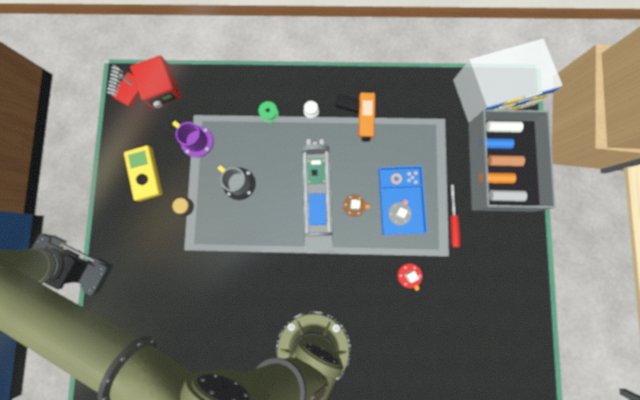

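The side view shows the grey cap in the blue tray at about (340,297). Its look-alikes are brown at (318,248) and red at (253,345). The grey tube is at (280,157), with a purple look-alike at (302,127). The sled lies between tray and tube at (310,210). I choose the grey cap in the tray and the grey tube, and measure both next.

```bash
cat > meas.py <<'E'
from h import *
def near(W,c,r): return np.hypot(W[...,0]-c[0],W[...,1]-c[1])<r
def measure(name,rgb,d,cap=(0.431,-0.268),pod=(0.523,0.245)):
    W=cloud(name,d); hsv=cv2.cvtColor(rgb,cv2.COLOR_RGB2HSV); H,S,V=[hsv[...,i].astype(int) for i in range(3)]
    z=W[...,2]; out={}
    with np.errstate(all="ignore"):
        m=near(W,cap,.06)&(z>.060)&(z<.08)&(V>150)&(S<40)
        out["post"]=W[m]
        m=near(W,cap,.07)&(H>5)&(H<20)&(S>150)&(z>.015)&(z<.045)
        out["tab"]=W[m]
        m=near(W,pod,.08)&(z>.094)&(z<.11)&(S<60)
        out["rim"]=W[m]
        m=near(W,pod,.09)&(H>20)&(H<35)&(S>120)&(z>.07)
        out["mark"]=W[m]
    return out
def circ(P):
    from scipy.optimize import least_squares
    f=least_squares(lambda p:np.hypot(P[:,0]-p[0],P[:,1]-p[1])-p[2],[*P[:,:2].mean(0),.036],loss="soft_l1",f_scale=.002).x
    return f
E
python3 - <<'E'
from meas import *
o=monitor.get_obs(); print(R.from_euler("xyz",o["tool_rot"],degrees=True).as_matrix().round(3))
for c in("side","top"):
    f=np.load(c+"0.npz"); r=measure(c,f["rgb"],f["d"])
    for k,P in r.items():
        print(c,k,len(P),P.mean(0).round(4) if len(P) else "", np.ptp(P,axis=0).round(3) if len(P) else "")
    if len(r["rim"])>5: print("circ",circ(r["rim"]).round(4))
    if len(r["post"])>5: print("rect",cv2.minAreaRect((r["post"][:,:2]*1000).astype(np.float32)))
a=np.load("side0.npz")["rgb"]; b=np.load("top0.npz")["rgb"]
A=cv2.resize(a[250:350,290:430],None,fx=4,fy=4); B=cv2.resize(a[110:190,230:340],(560,400))
save("crop0",np.vstack([A[:300],B[:300]]))
E
```

```text
[[ 0.    -0.912  0.411]
 [ 0.     0.411  0.912]
 [-1.    -0.     0.   ]]
side post 157 [ 0.4315 -0.273   0.0675] [0.032 0.032 0.01 ]
side tab 39 [ 0.4701 -0.2893  0.0272] [0.012 0.014 0.008]
side rim 119 [0.5211 0.2539 0.0974] [0.074 0.079 0.008]
side mark 13 [0.555  0.2949 0.0976] [0.017 0.011 0.007]
circ [0.5227 0.2565 0.035 ]
rect ((432.0518798828125, -271.50372314453125), (27.597518920898438, 25.792465209960938), 62.144046783447266)
top post 74 [ 0.4316 -0.2675  0.068 ] [0.031 0.03  0.014]
top tab 0  
top rim 129 [0.523  0.2604 0.0997] [0.073 0.073 0.011]
top mark 16 [0.5538 0.2971 0.0986] [0.013 0.014 0.006]
circ [0.5218 0.2594 0.0351]
rect ((431.5865173339844, -267.9366149902344), (25.190509796142578, 26.232864379882812), 66.37144470214844)
```

View pics/crop0.png

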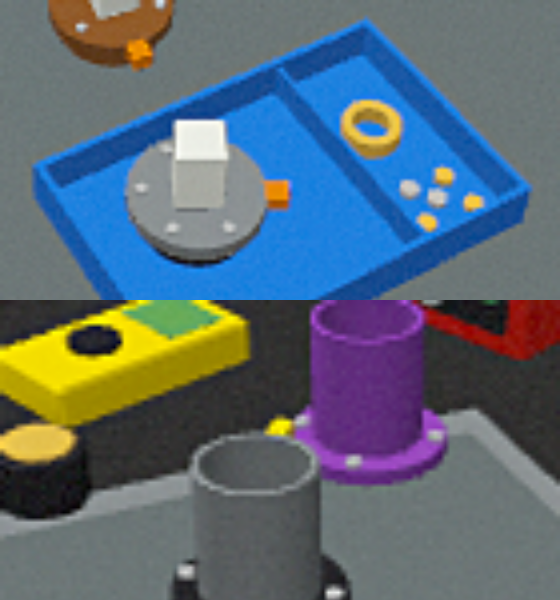

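The crop confirms the grey cap in the tray with its orange tab, and the grey tube with its yellow mark on the far side. The fits put the cap at (0.432,-0.270) heading about -26°, and the tube at (0.522,0.258) with the mark at about 50°. I'll grip with the jaws along the cap's x, which leaves the last joint little to turn later.

Call:
step_arm --pt "1 0 -0.037 -0.026 9" --pt "1 0 -0.075 -0.052 18" --pt "1 0 -0.112 -0.079 27" --pt "1 0 -0.15 -0.105 37" --pt "1 0 -0.187 -0.131 46" --pt "1 0 -0.225 -0.158 55" --pt "1 0 -0.262 -0.184 64" --pt "1 0 -0.3 -0.21 73" --pt "1 0 -0.337 -0.236 82" --pt "1 0 -0.374 -0.263 91.7" --pt "1 0 -0.374 -0.263 91.7" --pt "1 0 -0.374 -0.263 91.7"

```text
time_s: 2.0
tool_pos: [0.4998, 0.1997, 0.2417]
tool_rot: [128.4, 89.9, 102.5]
force: [-0.1, 0.4, -0.9]
grip_width: 0.0875
```

Call:
step_arm --pt "1 0 -0.045 0.0145 0" --pt "1 0 -0.09 0.029 0" --pt "1 0 -0.136 0.0434 0" --pt "1 0 -0.181 0.058 0" --pt "1 0 -0.226 0.0724 0" --pt "1 0 -0.271 0.087 0" --pt "1 0 -0.317 0.101 0" --pt "1 0.02 -0.362 0.116 0" --pt "1 0.04 -0.407 0.13 0" --pt "1 0.07 -0.452 0.145 0" --pt "1 0.09 -0.452 0.145 0" --pt "1 0.09 -0.452 0.145 0"

```text
time_s: 3.5
tool_pos: [0.4321, -0.2691, 0.1502]
tool_rot: [-175.6, 89.8, 158.5]
force: [-0.4, 0.5, 0.3]
grip_width: 0.0874
```

Run:
```python
from meas import *
o=monitor.get_obs(); print(np.round(o["tool_pos"],4),np.round(o["tool_rot"],2))
for c in("side","top"):
    rgb,d=read_camera(c); np.savez(f"{c}1.npz",rgb=rgb,d=d); r=measure(c,rgb,d)
    for k,P in r.items():
        if len(P): print(c,k,len(P),P.mean(0).round(4),np.ptp(P,axis=0).round(3))
    if len(r["rim"])>5: print("circ",circ(r["rim"]).round(4))
    if c=="side": im=rgb
save("c1",cv2.resize(im[180:360,240:460],None,fx=3,fy=3))
```

```text
[ 0.4321 -0.2691  0.1502] [-175.64   89.8   158.5 ]
side post 159 [ 0.4316 -0.2729  0.0672] [0.032 0.032 0.011]
side tab 39 [ 0.47   -0.2895  0.0274] [0.014 0.015 0.011]
side rim 115 [0.5201 0.2542 0.0976] [0.073 0.08  0.007]
side mark 14 [0.5547 0.2944 0.0977] [0.019 0.016 0.005]
circ [0.5228 0.2565 0.0354]
top rim 132 [0.5221 0.2601 0.1003] [0.073 0.073 0.01 ]
top mark 17 [0.5532 0.2969 0.0999] [0.013 0.014 0.008]
circ [0.5217 0.2591 0.0351]
```

View pics/c1.png

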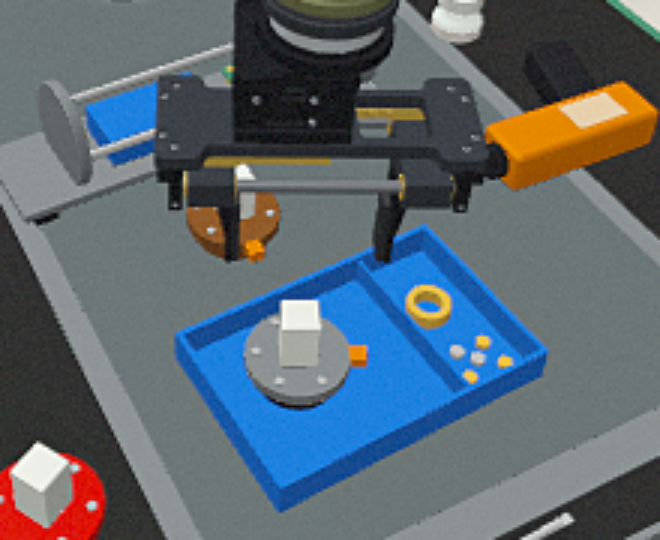

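The gripper is open directly above the grey cap, with the fingers at about (232,230) and (385,230) along the tab direction. The tray is untouched. I'll descend and grip.

Call:
step_arm --pt "1 0.03 0 0 0" --pt "1 0.06 0 0 0" --pt "1 0.08 0 0 0" --pt "1 0.095 0 0 0" --pt "1 0.095 0 0 0" --pt "-0.4 0.095 0 0 0" --pt "-0.6 0.095 0 0 0" --pt "-1 0.095 0 0 0" --pt "-1 0.095 0 0 0" --pt "-1 0.095 0 0 0" --pt "-1 0.095 0 0 0" --pt "-1 0.095 0 0 0" --newtons 30

```text
time_s: 5.1
tool_pos: [0.4324, -0.2708, 0.0565]
tool_rot: [160.6, 90.0, 134.6]
force: [-0.4, -0.1, -0.8]
grip_width: 0.0259
```

Call:
step_arm --pt "-1 -0.005 0 0 0" --pt "-1 -0.02 0 0 0" --pt "-1 -0.04 0 0 0" --pt "-1 -0.065 0 0 0" --pt "-1 -0.09 0 0 0" --pt "-1 -0.115 0 0 0" --pt "-1 -0.14 0 0 0" --pt "-1 -0.165 0 0 0" --pt "-1 -0.185 0 0 0" --pt "-1 -0.195 0 0 0" --pt "-1 -0.195 0 0 0"

```text
time_s: 6.48
tool_pos: [0.4326, -0.2711, 0.2522]
tool_rot: [25.2, 89.9, -0.8]
force: [-0.7, -0.5, -1.8]
grip_width: 0.0256
```

Run:
```python
from h import *
o=monitor.get_obs(); print({k:np.round(o[k],4) for k in("time_s","tool_pos","tool_rot","grip_width","force")})
print(R.from_euler("xyz",o["tool_rot"],degrees=True).as_matrix().round(3))
rgb,d=read_camera("side"); np.savez("side2.npz",rgb=rgb,d=d); save("c2",cv2.resize(rgb[120:320,260:500],None,fx=3,fy=3))
```

```text
{'time_s': np.float64(6.475), 'tool_pos': array([ 0.4326, -0.2711,  0.2522]), 'tool_rot': array([25.1617, 89.9096, -0.824 ]), 'grip_width': np.float64(0.0256), 'force': array([-0.6742, -0.451 , -1.7748])}
[[ 0.002  0.438  0.899]
 [-0.     0.899 -0.438]
 [-1.     0.001  0.001]]
```

View pics/c2.png

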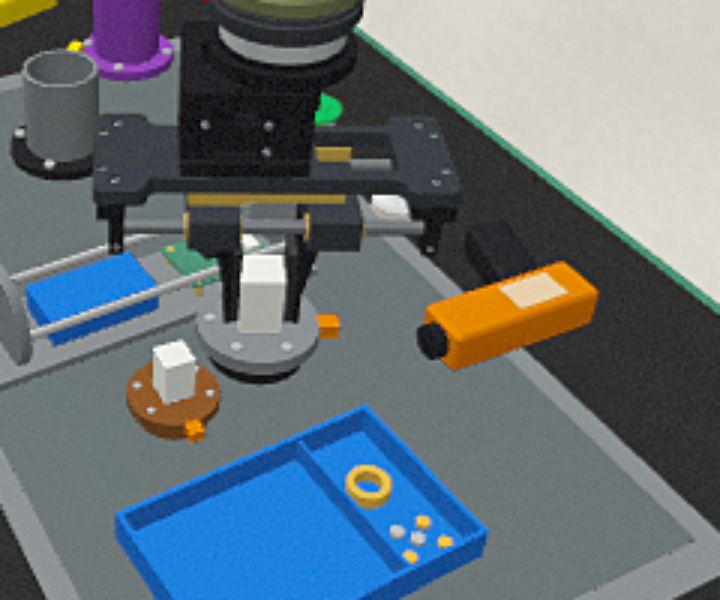

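The cap hangs level in the fingers, with its post at (262,290) and the tab to the right at (328,325). The tray now holds only the ring. Next I carry it over the sled with the underside at about 0.2 m, turning +76° on the way.

Call:
step_arm --pt "-1 0 0.015 -0.0045 -2.3" --pt "-1 0 0.046 -0.0136 -6.8" --pt "-1 0 0.093 -0.027 -13.7" --pt "-1 0 0.144 -0.042 -21.3" --pt "-1 0 0.198 -0.058 -29.3" --pt "-1 0 0.252 -0.074 -37.2" --pt "-1 0 0.306 -0.09 -45.2" --pt "-1 0 0.36 -0.106 -53.2" --pt "-1 0 0.412 -0.121 -60.8" --pt "-1 0 0.458 -0.135 -67.6" --pt "-1 0 0.494 -0.145 -73" --pt "-1 0 0.515 -0.151 -76"

```text
time_s: 8.02
tool_pos: [0.5208, 0.2613, 0.2502]
tool_rot: [152.7, 89.9, -156.9]
force: [-0.3, -0.1, -1.2]
grip_width: 0.0258
```

Call:
step_arm --pt "-1 0 0 0 0" --pt "-1 0.015 0 0 0" --pt "-1 0.035 0 0 0" --pt "-1 0.05 0 0 0" --pt "-1 0.06 0 0 0" --pt "-1 0.06 0 0 0" --pt "-1 0.06 0 0 0"

```text
time_s: 8.9
tool_pos: [0.5227, 0.2583, 0.1922]
tool_rot: [-18.1, 89.9, 31.9]
force: [0.5, 0.3, -1.2]
grip_width: 0.0261
```

```bash
cat > look.py <<'E'
import sys
from meas import *
o=monitor.get_obs(); print({k:np.round(o[k],4) for k in("time_s","tool_pos","tool_rot","grip_width","force")})
M=R.from_euler("xyz",o["tool_rot"],degrees=True).as_matrix(); print("jaw",np.degrees(np.arctan2(M[1,2],M[0,2])).round(2),"x",M[:,0].round(3))
t=o["tool_pos"]; n=sys.argv[1]
for c in("side","top"):
    rgb,d=read_camera(c); np.savez(f"{c}{n}.npz",rgb=rgb,d=d); W=cloud(c,d)
    hsv=cv2.cvtColor(rgb,cv2.COLOR_RGB2HSV); H,S,V=[hsv[...,i].astype(int) for i in range(3)]
    z=W[...,2]
    with np.errstate(all="ignore"):
        nr=near(W,t,.07)
        for k,m in dict(tab=nr&(H>5)&(H<20)&(S>150)&(z>.1),mark=nr&(H>20)&(H<35)&(S>120)&(z>.07)&(z<.11),post=nr&(V>150)&(S<40)&(z>t[2]-.03)&(z<t[2]+.02),
            flangetop=nr&(S<60)&(V>60)&(abs(z-(t[2]-.0275))<.004), plug=nr&(V<60)&(z>t[2]-.06)&(z<t[2]-.03)).items():
            P=W[m]
            if len(P): print(c,k,len(P),P.mean(0).round(4),np.ptp(P,axis=0).round(3))
    save(f"{c}{n}",cv2.resize(rgb[70:220,190:390] if c=="side" else rgb[120:250,170:310],None,fx=3.5,fy=3.5))
E
python3 look.py 3
```

```text
{'time_s': np.float64(8.9), 'tool_pos': array([0.5227, 0.2583, 0.1922]), 'tool_rot': array([-18.0597,  89.9344,  31.949 ]), 'grip_width': np.float64(0.0261), 'force': array([ 0.5484,  0.3428, -1.242 ])}
jaw 50.01 x [ 0.001  0.001 -1.   ]
side tab 8 [0.5189 0.2467 0.2313] [0.085 0.068 0.194]
side mark 11 [0.5541 0.292  0.098 ] [0.02  0.012 0.006]
side post 70 [0.5197 0.2492 0.1686] [0.069 0.066 0.042]
side flangetop 191 [0.5195 0.2476 0.1638] [0.075 0.07  0.007]
side plug 65 [0.5148 0.2358 0.1446] [0.06  0.038 0.019]
```

View pics/side3.png

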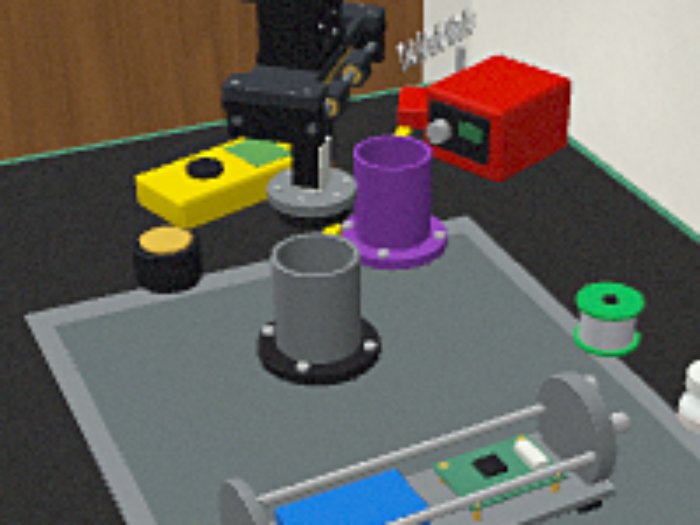

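The cap hovers over the grey tube, with its flange at about (312,190) and the tube mouth at (317,255) in the crop. The tab is hidden behind the cap. I'll fit the cap axis and tube axis from the same depth image, using the known radii.

```bash
cat > ax.py <<'E'
import sys
from meas import *
from scipy.optimize import least_squares
n=sys.argv[1]; t=np.array(monitor.get_obs()["tool_pos"])
def fit(P,r,c0): return least_squares(lambda p:np.hypot(P[:,0]-p[0],P[:,1]-p[1])-r,c0,loss="soft_l1",f_scale=.0015)
f=np.load(f"side{n}.npz"); W=cloud("side",f["d"]); rgb=f["rgb"].astype(int)
hsv=cv2.cvtColor(f["rgb"],cv2.COLOR_RGB2HSV); S=hsv[...,1].astype(int);V=hsv[...,2].astype(int)
x,y,z=W[...,0],W[...,1],W[...,2]; c=np.array([.522,.258])
with np.errstate(all="ignore"):
    rho=np.hypot(x-t[0],y-t[1]); front=(rho<.05)
    fz=W[front&(z>t[2]-.034)&(z<t[2]-.022)&(rho>.018)&(V>90)&(S<60)]
    print("flange z hist",np.histogram(fz[:,2]-t[2],bins=np.arange(-.034,-.021,.001))[0])
    top=fz[abs(fz[:,2]-np.median(fz[:,2]))<.002]; print("top z",np.median(top[:,2]).round(4))
    A=np.c_[top[:,:2]-t[:2],np.ones(len(top))]; co=np.linalg.lstsq(A,top[:,2],rcond=None)[0]; print("tilt deg",np.degrees(co[:2]).round(2))
    for nm,m,r in (("flange side",(z<t[2]-.030)&(z>t[2]-.036)&front&(rho>.03)&(V>60),.037),("plug",(z<t[2]-.040)&(z>t[2]-.051)&(rho<.04)&(V<70),.03),
                   ("tube",(z>.03)&(z<.090)&(rho<.045)&(S<60)&(rho>.035),.038)):
        P=W[m]; g=fit(P,r,c); print(nm,len(P),g.x.round(4),"rms",np.sqrt(np.mean(g.fun**2)).round(4),"minz",P[:,2].min().round(4))
E
python3 ax.py 3
```

```text
flange z hist [ 5  6  3 13 38 49 39 11  0  2  0  0]
top z 0.1638
tilt deg [ 0.12 -0.61]
flange side 60 [0.5229 0.2585] rms 0.0021 minz 0.1564
plug 50 [0.5226 0.2586] rms 0.0014 minz 0.1417
tube 410 [0.5237 0.2586] rms 0.0014 minz 0.0301
```

The cap axis is at (0.5228,0.2585) and the tube axis at (0.5237,0.2586), so they agree to about 1 mm. The mark's heading, from the top camera against its own circle fit, is 49.7–50.2°; the jaw is at 50.0°. I'll lower it 29 mm.

Call:
step_arm --pt "-1 0.006 0 0 0" --pt "-1 0.013 0 0 0" --pt "-1 0.02 0 0 0" --pt "-1 0.026 0 0 0" --pt "-1 0.029 0 0 0" --pt "-1 0.029 0 0 0" --pt "-1 0.029 0 0 0" --pt "-1 0.029 0 0 0" --pt "-1 0.029 0 0 0" --pt "-1 0.029 0 0 0"

```text
time_s: 10.25
tool_pos: [0.5223, 0.2583, 0.1627]
tool_rot: [-13.4, 90.0, 36.7]
force: [0.1, -0.2, 0.3]
grip_width: 0.0256
```

```bash
python3 look.py 4 && python3 ax.py 4
python3 - <<'E'
from h import *
o=monitor.get_obs(); print(np.abs(o["joint_velocities"]).max())
E
```

```text
{'time_s': np.float64(10.25), 'tool_pos': array([0.5223, 0.2583, 0.1627]), 'tool_rot': array([-13.364 ,  89.9863,  36.6567]), 'grip_width': np.float64(0.0256), 'force': array([ 0.0618, -0.2074,  0.2569])}
jaw 50.02 x [ 0.  0. -1.]
side tab 4 [0.5315 0.263  0.2024] [0.08  0.054 0.138]
side post 69 [0.5176 0.253  0.138 ] [0.068 0.065 0.041]
side flangetop 194 [0.5187 0.2475 0.1342] [0.072 0.073 0.008]
side plug 58 [0.5132 0.2352 0.1151] [0.057 0.032 0.016]
flange z hist [ 3  4  4 12 35 54 31 17  4  0  1  0]
top z 0.1338
tilt deg [-0.07  0.11]
flange side 48 [0.5223 0.2578] rms 0.0018 minz 0.1268
plug 43 [0.5224 0.2581] rms 0.0017 minz 0.1117
tube 397 [0.5234 0.2585] rms 0.0014 minz 0.03
0.0869770922827
```

View pics/side4.png

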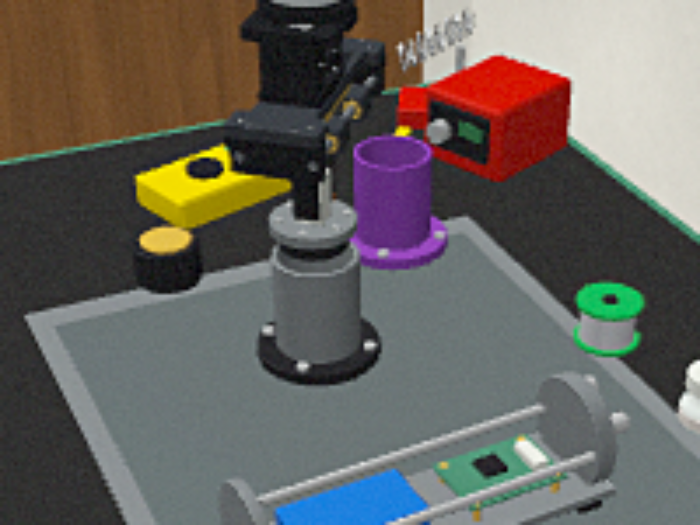

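View pics/top4.png

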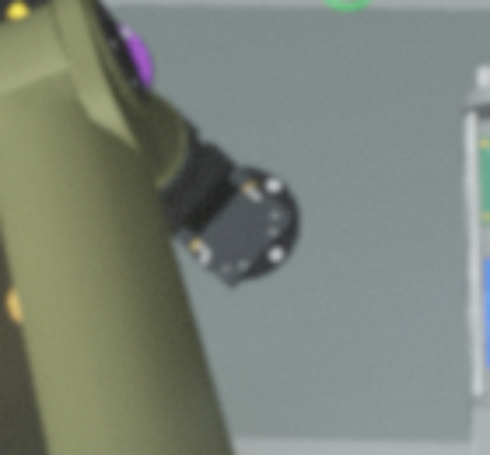

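The cap hovers just above the tube mouth (flange at (313,225), rim at (316,262) in the crop), level and with a gap to the rim. The top view is mostly hidden by the arm and gripper. The arm is still, so I hand in.

```bash
python3 -c "
from cell import env
print(env.sign_off())"
```

```text
the job is handed in; nothing more can be done
None
```

The gripper took the grey cap out of the blue tray by its post and carried it over the sled with its underside about 0.2 m up. It is now holding the cap still over the grey tube. I handed the job in at about 10 s of the 42 s allowed.

| Last check | Result |
|---|---|
| Centring | Cap axis about 1 mm from the tube axis, both fitted in the same depth image |
| Level | Fitted tilt about 0.1° |
| Height | Underside 109–110 mm above the bench, so about 9–10 mm above the rim |
| Heading | Jaws at 50.0°; yellow mark measured at 49.7–50.2° by the top camera |
| Grip and force | 25.6 mm opening on the 26 mm post; every wrist force reading under 2 N |

- **Mark heading:** the side camera put the mark 1–3° lower, but it saw the mark partly hidden behind the tube. I used the top camera's value.
- **Tab direction not seen at the end:** the gripper and cap hid the tab and mark in the last pictures. The final tab direction rests on the jaw angle and on the cap being square in the grip, which the picture after lifting supported.
- **Bystanders:** nothing looked shifted in the pictures, but I did not measure their positions again.

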